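# Park four bench things on their printed footprints

## Task

Tidy the bench for the next shift: put the timer, the stapler, the specimen cup and the dropper bottle each on the white parking pad whose black printed footprint has its shape and size. Set each one down upright and gently, not dropped, centred on its print and turned to line up with it, and leave the petri dish and the tape roll where they are.

Things in the scene. Friction and masses are not known exactly. Their poses are not given: they have to be found in the camera images.
- timer: low white bench timer with a grey and an orange button on top, 60 x 64 mm, case 18 mm high (22 mm over the orange button), about 0.07 kg. Origin: centre of its underside; z up, x along the 60 mm side, y along the 64 mm side. Starts flat on the worktop.
- stapler: blue and black desk stapler, 104 x 32 mm, 36 mm high, about 0.14 kg. The black base is 32 mm wide up to 10 mm height, the blue arm above it (13 to 36 mm) 28 mm wide; the arm does not move. Origin: centre of its underside; z up, x along its length. Either end may point either way on its pad. Starts standing on its base.
- specimen_cup: squat specimen cup with a yellow screw lid, 61 mm high; body tapering to a round foot, at most 52 mm across; the fixed lid is 57 mm across, from 48 to 61 mm height; about 0.06 kg. Origin: centre of its underside; z up. Starts upright.
- dropper: brown dropper bottle, 33 mm diameter, straight up to about 62 mm height, then a collar 24 mm across and a black bulb 13 mm across up to 102 mm; about 0.07 kg. Origin: centre of its underside; z up. Starts upright.
- pad_timer: fixed white plate 4 mm thick (top 4 mm above the worktop) with a black near-square 60 x 64 mm printed at its centre; plate 78 x 82 mm. Origin: centre of its underside; x along the print's 60 mm side, y along its 64 mm side. For the timer; any quarter turn will do.
- pad_stapler: fixed white plate 4 mm thick (top 4 mm above the worktop) with a black long rectangle 104 x 32 mm printed at its centre; plate 122 x 50 mm. Origin: centre of its underside; x along the print's length. For the stapler.
- pad_cup: fixed white plate 4 mm thick (top 4 mm above the worktop) with a black disc of 52 mm diameter printed at its centre; round plate of 74 mm diameter. Origin: centre of its underside. For the specimen cup.
- pad_dropper: fixed white plate 4 mm thick (top 4 mm above the worktop) with a black disc of 33 mm diameter printed at its centre; round plate of 74 mm diameter. Origin: centre of its underside. For the dropper bottle.
- petri_dish: bystander, loose: flat white petri dish, 63 mm diameter, 14 mm high, on the worktop. Origin: centre of its underside.
- tape_roll: bystander, loose: roll of brown tape lying flat, 96 mm diameter, 48 mm high. Origin: centre of its underside.
Things that resemble listed ones, but are neither listed nor needed, are in the scene too. Several things have the shape of the timer; the one meant has the colours described above.

How it is judged:
At the end, for the whole second after the job is handed in: Each of the four is released and at rest, upright on its own pad: centre within 12 mm of the pad's centre, underside on the plate, tilt under 0.1 rad; the stapler's length and the timer's sides within 0.2 rad of their prints (stapler either way round, timer any quarter turn) (horizontal distance between timer and pad_timer below 0.012 m and z of timer in the frame of pad_timer between 0.002 and 0.007 m and angle between each of timer, stapler, specimen_cup, dropper's own z axis and vertical below 0.1 rad and linear speed of each of timer, stapler, specimen_cup, dropper below 0.02 m/s and contact force between each of timer, stapler, specimen_cup, dropper and the fingers below 0.1 N and horizontal distance between stapler and pad_stapler below 0.012 m and z of stapler in the frame of pad_stapler between 0.002 and 0.007 m and horizontal distance between specimen_cup and pad_cup below 0.012 m and z of specimen_cup in the frame of pad_cup between 0.002 and 0.007 m and horizontal distance between dropper and pad_dropper below 0.012 m and z of dropper in the frame of pad_dropper between 0.002 and 0.007 m and angle between the x axis of stapler and the x axis of pad_stapler, either way round below 0.2 rad and (angle between the x axis of timer and the x axis of pad_timer, either way round below 0.2 rad or angle between the x axis of timer and the y axis of pad_timer, either way round below 0.2 rad)); the robot touches nothing.
It fails at once if one of the four is dropped (not held and moving faster than 0.7 m/s, a fall of about 25 mm) ((contact force between timer and the fingers below 0.05 N and linear speed of timer above 0.7 m/s) or (contact force between stapler and the fingers below 0.05 N and linear speed of stapler above 0.7 m/s) or (contact force between specimen_cup and the fingers below 0.05 N and linear speed of specimen_cup above 0.7 m/s) or (contact force between dropper and the fingers below 0.05 N and linear speed of dropper above 0.7 m/s)).
It fails at once if the petri dish or the tape roll is pushed more than 25 mm (distance of any of petri_dish, tape_roll from where it was at the start of the episode above 0.025 m).
It fails at once if the specimen cup or the dropper bottle is tipped over (angle between any of specimen_cup, dropper's own z axis and vertical above 0.7 rad).
It also fails if it takes over 96 s, if anything falls off the work surface, if the arm or the gripper's body presses on something with over 40 N, if the wrist force passes 120 N, or if a joint passes its speed limit or range.

## Robot

A 7-joint arm with a two-finger parallel gripper is mounted at the origin on a cart in front of the work surface, level with it; the furniture and walls round the work are solid. World frame = base frame: x ahead of the robot, y to its left, z up, the work surface at z = 0. Lengths are in m, angles in rad, forces in N, time in s.
With the tool pointing down it reaches from about 0.4 to 0.85 m from the base axis. Payload 10.4 kg.
Tool frame: the origin (TCP) lies at the very end of the fingers, on their centre line; the grasp point (between the pads) lies r.tcp_to_grasp behind it (r.tcp_to_grasp is the distance from the TCP to the grasp point, in m); z points along the fingers, y is the line along which they close (so a half turn about z gives the same grasp; the last joint's range is limited). The gripper opens to 87 mm and grips with 3 to 60 N. Pads are 19 mm wide; open, the fingers measure 117 mm over their backs; the gripper's body (75 mm by 190 mm) begins 51 mm behind the grasp point.
Start: joints at [-1.276, 0.332, -0.065, 1.46, 0.022, 1.35, -0.088], TCP at [0.195, 0.594, 0.223] pointing down, gripper open.
Joint ranges: [-2.6, 2.6], [-0.5, 2.12], [-1.47, 1.34], [0.16, 2.42], [-1.27, 4.41], [0.06, 2.06], [-2.6, 2.6]. Speed limits (rad/s): [2.22, 2.22, 2.79, 2.79, 3.14, 3.14, 3.14].

## Interface

Orientations are given as a unit quaternion [x, y, z, w].
In Python, from bench import monitor, cams, ticket, r gives the robot as it stands.
- The arm moves only by the shell command python3 -m crank 'ROWS' [OPENING] [FORCE]. ROWS is a JSON object whose one key "steps" holds a list of rows, each a list of 2 entries, a list of its own where there are three numbers: the shift along the world's x, y, z in units of 25 mm (1.0 is 25 mm), then the turn, a rotation vector about the world's x, y, z in units of 5 degrees (1.0 is 5 degrees). In form: {"steps": [[[x, y, z], [ax, ay, az]], ...]}. A call has 1 to 10 rows; each row shifts and turns the commanded pose from where the row before left it; what a row does not reach is not made up. A row lasts 1/12 s, in which the tool goes at most 41.7 mm and 7.16 degrees, less where a joint would pass 70% of its speed; a pose out of reach is approached as far as the arm can. A call is refused whole if a number of a shift passes 1 or a number of a turn 1, either way. A call with a gripper value outside its range is refused whole. OPENING is the finger opening in mm, from 0 to 87, set as the call begins (- or left out, the last holds). The fingers move at their own pace and stop on an object; FORCE is the grip in N (left out, the last holds). Time passes only in rows, so rows that do not move let the fingers close. It gives the time, the measured TCP pose, the force, the opening and the grip force at its end, in the units of the state.
- monitor.read_state(): the state, without advancing time (a new reading comes with each control period).
- cams.camera(name): name is "scene" or "top" or "wrist"; returns a dict with "pixels" (384x512x3 uint8, blue, green, red), "z_map" (384x512 float32, m along the optical axis (not along the pixel's ray), 0 where there is no reading), "vfov" (degrees; the focal length in pixels is half the picture's height over the tangent of half this angle, whatever the lens; pixels are square), "cx", "cy" (the principal point, pixels), "T" (4x4, takes a point from camera to world coordinates). Camera axes: x right, y up, looking along -z (the intrinsics and any distortion apply to the point x, -y, -z); pixel columns grow to the right and rows downward; lengths in m; the calibration is good to about 2 mm. The wrist camera is an equidistant fisheye: a pixel r from the principal point sees the ray r / f radians off the axis. A picture is of the moment at which its call begins.
- ticket.close_job(): hands the job in; it is judged then, once.
The state is a dict: "time": time; "joint_positions": joint angles; "joint_vel": joint speeds; "joint_torque": joint torques, N m; "ee_pos": TCP position; "eef_rot": TCP orientation; "ft_force": force on the tool from outside, world axes, zero at the start; "torque": the same for the moment, N m; "width": finger opening in m; "grip_force": force on a finger pad.
Only numpy, scipy, OpenCV 4.12 (cv2) and the standard library are available. Lean on these libraries where they do the work, as an engineer would, in place of code of your own. Each camera call takes 0.05 s, during which the arm holds its last target. There are 200 camera calls.

## Working session

There is one attempt and no reset: what is moved stays moved. The work goes in short steps, Python scripts to look and compute and a shell command to move; the robot and the scene stay as the last step left them, time stands still between calls to the robot, and variables do not carry over. Pictures are saved under pics/ and viewed, at most 14 in all, crops included, and the job is handed in when it is done.

```bash
ls; mkdir -p pics; python3 - <<'E'
from bench import monitor,cams,ticket,r
import cv2,numpy as np
print(r.tcp_to_grasp, monitor.read_state())
for n in ["top","scene"]:
    c=cams.camera(n); cv2.imwrite(f"pics/{n}0.png",cv2.resize(c["pixels"],(800,600),interpolation=cv2.INTER_CUBIC) if n=="top" else c["pixels"]); np.savez(f"{n}0.npz",**c)
    print(n,c["vfov"],c["cx"],c["cy"],c["T"].round(3).tolist())
E
```

```text
pics
0.0187 {'time': 0.0, 'joint_positions': array([-1.27560849,  0.33286858, -0.06467589,  1.46095281,  0.02158095,
        1.3499038 , -0.08849859]), 'joint_vel': array([ 4.16087660e-04,  3.71808811e-04, -6.69667574e-04, -2.13439283e-05,
        6.44653742e-04,  1.56839075e-03,  8.72601041e-05]), 'joint_torque': array([-3.37098563e-04, -6.23243380e+01,  2.44603126e-02, -3.89903069e+01,
       -6.12267083e-02,  3.96251155e-02,  1.27134085e-04]), 'ee_pos': array([0.19518156, 0.59332583, 0.22175045]), 'eef_rot': array([ 1.58228258e-01,  9.87402300e-01, -7.13898515e-04, -8.56054127e-05]), 'ft_force': array([-0.57585513,  0.31961959, -0.99837718]), 'torque': array([ 0.02048681, -0.02950486,  0.00155164]), 'grip_force': 0.0, 'width': 0.08697933989666146}
top 51.62052503529712 267.80472933616426 197.11515019650054 [[0.024, 0.997, -0.078, 0.409], [-1.0, 0.023, -0.011, 0.118], [-0.009, 0.078, 0.997, 1.429], [0.0, 0.0, 0.0, 1.0]]
scene 51.26783516628925 259.9075794527303 196.5847657655639 [[0.668, 0.378, -0.642, -0.57], [-0.745, 0.334, -0.578, -0.866], [-0.004, 0.864, 0.504, 0.906], [0.0, 0.0, 0.0, 1.0]]
```

View pics/top0.png

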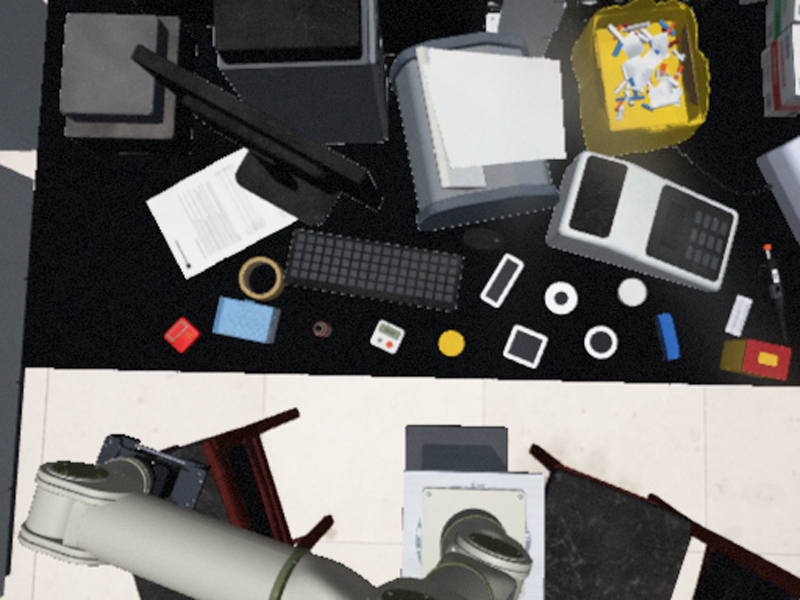

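View pics/scene0.png

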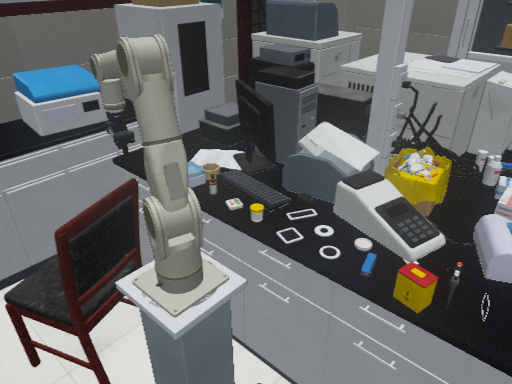

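Candidates (in the 800x600 top picture):
- **Timer:** white with buttons at (387,336). Lookalikes are the red one at (182,334) and the white block at (739,315).
- **Stapler:** blue at (668,337). The blue box at (246,320) is too big.
- **Cup:** yellow lid at (451,343).
- **Dropper:** (321,328).
- **Petri dish:** (632,292).
- **Pads:** stapler (502,280), timer (525,346), dropper (561,297) with the small disc, cup (600,342) with the large disc.

Next I'll measure positions and take a close crop.

```bash
cat > h.py <<'E'
import numpy as np,cv2
def load(n): return dict(np.load(n))
def ray(c,u,v,z):
    f=192/np.tan(np.radians(float(c["vfov"]))/2)
    d=np.array([(u-c["cx"])/f,-(v-c["cy"])/f,-1]); T=c["T"]; d=T[:3,:3]@d; o=T[:3,3]
    return (o+d*(z-o[2])/d[2])[:2]
def blob(c,m,u,v,z,R=25):
    """blob in mask m nearest to pixel: centre (world), long axis yaw and sides via minAreaRect of rayed contour"""
    n,l,s,ce=cv2.connectedComponentsWithStats(m.astype(np.uint8))
    k=min((k for k in range(1,n) if s[k,4]>=8),key=lambda k:np.hypot(*(ce[k]-[u,v])))
    ct=max(cv2.findContours((l==k).astype(np.uint8),cv2.RETR_EXTERNAL,cv2.CHAIN_APPROX_NONE)[0],key=len)[:,0]
    P=np.array([ray(c,a,b,z) for a,b in ct])*1000
    (x,y),(w,h),a=cv2.minAreaRect(P.astype(np.float32))
    if w<h: a+=90;w,h=h,w
    return dict(area=int(s[k,4]),cen=(ray(c,*ce[k],z)*1000).round(1).tolist(),rect=[round(x,1),round(y,1)],sides=[round(w),round(h)],yaw=round((a+90)%180-90,1))
E
python3 - <<'E'
from h import *
c=load("top0.npz"); print(list(c)); im=c["pixels"]; s=.64
hsv=cv2.cvtColor(im,cv2.COLOR_BGR2HSV); H,S,V=cv2.split(hsv)
white=(S<70)&(V>120); k=np.ones((3,3),np.uint8)
def inner(u,v):  # dark hole inside the white plate
    n,l,st,ce=cv2.connectedComponentsWithStats(white.astype(np.uint8))
    kk=min((i for i in range(1,n) if st[i,4]>30),key=lambda i:np.hypot(*(ce[i]-[u,v])))
    m=(l==kk).astype(np.uint8); f=cv2.findContours(m,cv2.RETR_EXTERNAL,cv2.CHAIN_APPROX_NONE)[0]
    o=np.zeros_like(m); cv2.drawContours(o,f,-1,1,-1); return o>0,(o>0)&(m==0)
for n,u,v in [("pstap",502,280),("ptimer",525,346),("pdrop",561,297),("pcup",600,342)]:
    o,i=inner(u*s,v*s); print(n,blob(c,o,u*s,v*s,.004)); print("   print",blob(c,i,u*s,v*s,.004))
o,_=inner(387*s,336*s); print("timer",blob(c,o,387*s,336*s,.018))
print("petri",blob(c,white,632*s,292*s,.014))
print("stap",blob(c,(H>95)&(H<125)&(S>150)&(V>60),668*s,337*s,.034))
print("cup",blob(c,(H>18)&(H<35)&(S>120)&(V>100),451*s,343*s,.061))
print("drop",blob(c,(V>38)&(S>40)&((H<20)|(H>170)),321*s,328*s,.06))
print("tape",blob(c,(V>60)&(H<30)&(S>40),261*s,278*s,.048))
sc=load("scene0.npz")["pixels"]
a=cv2.resize(im[195:235,190:270],(800,400),interpolation=cv2.INTER_CUBIC)
cv2.imwrite("pics/crop1.png",np.vstack([cv2.resize(im[170:245,190:340],(800,400)),]))
cv2.imwrite("pics/crop2.png",np.hstack([cv2.resize(sc[155:225,200:280],(400,350),interpolation=cv2.INTER_CUBIC),cv2.resize(sc[225:295,330:410],(400,350),interpolation=cv2.INTER_CUBIC)]))
E
```

```text
['pixels', 'z_map', 'vfov', 'cx', 'cy', 'T']
pstap {'area': 497, 'cen': [590.4, -57.2], 'rect': [591.1, -57.4], 'sides': [125, 53], 'yaw': -29.9}
   print {'area': 211, 'cen': [590.4, -57.4], 'rect': [590.7, -57.5], 'sides': [99, 28], 'yaw': -30.8}
ptimer {'area': 536, 'cen': [439.6, -112.2], 'rect': [439.8, -112.1], 'sides': [85, 81], 'yaw': 68.8}
   print {'area': 262, 'cen': [439.4, -112.7], 'rect': [439.4, -112.7], 'sides': [59, 57], 'yaw': 67.6}
pdrop {'area': 351, 'cen': [552.9, -193.7], 'rect': [554.0, -194.7], 'sides': [73, 72], 'yaw': 0.5}
   print {'area': 53, 'cen': [552.7, -193.5], 'rect': [552.2, -192.9], 'sides': [25, 25], 'yaw': -88.7}
pcup {'area': 357, 'cen': [453.6, -284.9], 'rect': [453.8, -284.5], 'sides': [74, 72], 'yaw': -44.3}
   print {'area': 146, 'cen': [453.7, -285.4], 'rect': [453.8, -286.2], 'sides': [47, 46], 'yaw': -62.3}
timer {'area': 309, 'cen': [453.9, 203.6], 'rect': [453.6, 203.6], 'sides': [64, 60], 'yaw': 64.9}
petri {'area': 261, 'cen': [569.6, -354.1], 'rect': [569.4, -354.5], 'sides': [61, 61], 'yaw': -0.1}
stap {'area': 296, 'cen': [469.6, -428.5], 'rect': [469.4, -428.9], 'sides': [105, 35], 'yaw': 13.7}
cup {'area': 227, 'cen': [441.6, 59.4], 'rect': [442.5, 59.2], 'sides': [56, 56], 'yaw': -43.7}
drop {'area': 67, 'cen': [466.4, 347.3], 'rect': [466.7, 348.0], 'sides': [34, 34], 'yaw': 65.0}
tape {'area': 390, 'cen': [578.0, 490.3], 'rect': [578.2, 487.7], 'sides': [99, 95], 'yaw': -88.7}
```

View pics/crop2.png

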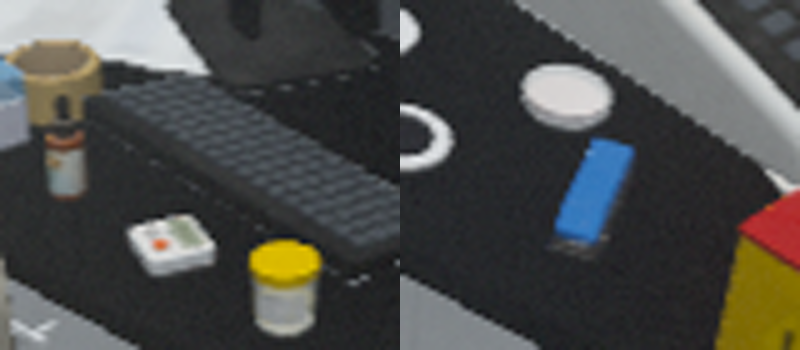

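The crop's left half shows the white timer with its orange button (165,245), the yellow-lidded cup (285,290) and the dropper (65,165). The right half shows the blue stapler (595,190) and the petri dish (565,95), with the tall box at its right edge. I'll check how close tall things are to each grasp.

```bash
cat >> h.py <<'E'
def cloud(c):
    f=192/np.tan(np.radians(float(c["vfov"]))/2); v,u=np.mgrid[:384,:512]; d=c["z_map"]
    P=np.stack([(u-c["cx"])/f*d,-(v-c["cy"])/f*d,-d],-1)@c["T"][:3,:3].T+c["T"][:3,3]
    P[d==0]=np.nan; return P
E
python3 - <<'E'
from h import *
for n in ["top0.npz","scene0.npz"]:
    P=cloud(load(n)).reshape(-1,3)*1000; P=P[np.isfinite(P[:,0])]
    for nm,x,y,yaw in [("stap",470,-428,103.7),("pstap",590,-57,60),("drop",466,347,72),("pdrop",553,-194,72),("timer",454,204,65),("ptimer",440,-112,68),("cup",442,59,72),("pcup",454,-285,72)]:
        a=np.radians(yaw); d=P[:,:2]-[x,y]; s=d@[np.cos(a),np.sin(a)]; t=d@[-np.sin(a),np.cos(a)]
        m=(abs(s)<135)&(abs(t)<75)&(P[:,2]>50)
        q=P[m]; print(n,nm,m.sum(), "s",[ (int(k),int(q[:,2][(s[m]//20*20)==k].max()),int((s[m]//20*20==k).sum())) for k in np.unique(s[m]//20*20)])
P=cloud(load("top0.npz"))*1000
q=P[(P[...,1]<-480)&(P[...,1]>-620)&(P[...,0]<520)&(P[...,0]>380)&(P[...,2]>30)]; print(len(q),q.min(0),q.max(0),np.percentile(q,50,axis=0))
E
```

```text
top0.npz stap 124 s [(-140, 114, 105), (-120, 107, 19)]
top0.npz pstap 21 s [(120, 200, 21)]
top0.npz drop 285 s [(-20, 98, 42), (0, 103, 33), (100, 78, 107), (120, 78, 103)]
top0.npz pdrop 0 s []
top0.npz timer 143 s [(-140, 66, 68), (-120, 65, 33), (120, 98, 42)]
top0.npz ptimer 7 s [(120, 62, 7)]
top0.npz cup 210 s [(-40, 62, 17), (-20, 68, 85), (0, 67, 86), (20, 65, 22)]
top0.npz pcup 0 s []
scene0.npz stap 35 s [(-140, 110, 32), (-120, 108, 3)]
scene0.npz pstap 54 s [(100, 118, 2), (120, 198, 52)]
scene0.npz drop 165 s [(-20, 98, 37), (0, 98, 19), (80, 74, 1), (100, 77, 77), (120, 74, 31)]
scene0.npz pdrop 0 s []
scene0.npz timer 79 s [(-140, 63, 28), (-120, 65, 12), (120, 98, 39)]
scene0.npz ptimer 8 s [(120, 62, 8)]
scene0.npz cup 112 s [(-40, 62, 21), (-20, 63, 46), (0, 65, 36), (20, 64, 9)]
scene0.npz pcup 0 s []
640 [ 384.5948065  -619.67985929   30.19173953] [ 462.92543718 -551.62108129  118.52103614] [ 423.14192198 -574.90208907  106.17715228]
```

```bash
python3 -m crank '{"steps":[[[0.65,-0.97,0],[0,0,-0.2]],[[0.65,-0.97,0],[0,0,-0.2]],[[0.65,-0.97,0],[0,0,-0.2]],[[0.65,-0.97,0],[0,0,-0.2]],[[0.65,-0.97,0],[0,0,-0.2]],[[0.65,-0.97,0],[0,0,-0.2]],[[0.65,-0.97,0],[0,0,-0.2]],[[0.65,-0.97,0],[0,0,0]]]}' 87 20
python3 -m crank '{"steps":[[[0.65,-0.97,0],[0,0,0]],[[0.65,-0.97,0],[0,0,0]],[[0.65,-0.97,0],[0,0,0]],[[0.65,-0.97,0],[0,0,0]],[[0.65,-0.97,0],[0,0,0]],[[0.65,-0.97,0],[0,0,0]],[[0.65,-0.97,-0.5],[0,0,0]],[[0.65,-0.97,-0.5],[0,0,0]],[[0,0,-1],[0,0,0]],[[0,0,-1],[0,0,0]]]}'
```

```text
time: 0.77
ee_pos: [0.3258, 0.3982, 0.2223]
eef_rot: [0.219, 0.976, -0.0, -0.0]
ft_force: [0.4, 1.0, 0.5]
width: 0.087
grip_force: 0.0
time: 1.6
ee_pos: [0.4565, 0.204, 0.1472]
eef_rot: [0.22, 0.975, 0.0, 0.001]
ft_force: [-0.3, 1.3, -0.8]
width: 0.0872
grip_force: 0.0
```

```bash
python3 - <<'E'
from bench import monitor,cams
import cv2,numpy as np
c=cams.camera("wrist"); np.savez("w1.npz",**c); cv2.imwrite("pics/w1.png",c["pixels"]); print(c["vfov"],c["cx"],c["cy"],c["T"].round(3).tolist(),monitor.read_state()["ee_pos"])
E
```

```text
65.70646984690485 251.83626612863492 192.14531905072778 [[0.43, -0.876, -0.219, 0.396], [0.903, 0.417, 0.103, 0.231], [0.002, -0.242, 0.97, 0.309], [0.0, 0.0, 0.0, 1.0]] [0.45338836 0.20363663 0.14189004]
```

View pics/w1.png

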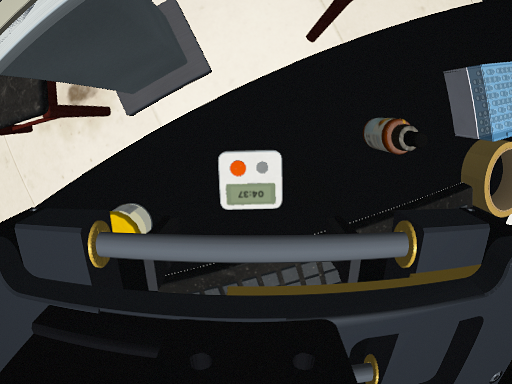

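The wrist view shows the timer at (250,180) with orange and grey buttons and a display, so it is the right one. I'll refine its pose with the fisheye model.

```bash
cat >> h.py <<'E'
_ray=ray
def ray(c,u,v,z):
    if c.get("fish") is None: return _ray(c,u,v,z)
    f=192/np.tan(np.radians(float(c["vfov"]))/2); x,y=u-c["cx"],v-c["cy"]; r=np.hypot(x,y)+1e-9; t=r/f
    d=c["T"][:3,:3]@np.array([np.sin(t)*x/r,-np.sin(t)*y/r,-np.cos(t)]); o=c["T"][:3,3]
    return (o+d*(z-o[2])/d[2])[:2]
E
python3 - <<'E'
from h import *
c=load("w1.npz"); c["fish"]=1; im=c["pixels"]
H,S,V=cv2.split(cv2.cvtColor(im,cv2.COLOR_BGR2HSV))
print(blob(c,(S<60)&(V>150),250,180,.018))
E
```

```text
{'area': 2321, 'cen': [446.2, 206.4], 'rect': [450.2, 203.6], 'sides': [63, 59], 'yaw': 65.8}
```

```bash
python3 -m crank '{"steps":[[[-0.1,0,-1],[0,0,0.15]],[[0,0,-1],[0,0,0]],[[0,0,-1],[0,0,0]],[[0,0,-1],[0,0,0]],[[0,0,-0.5],[0,0,0]],[[0,0,-0.4],[0,0,0]],[[0,0,0],[0,0,0]],[[0,0,0],[0,0,0]]]}'
```

```text
time: 2.32
ee_pos: [0.4529, 0.2059, 0.0255]
eef_rot: [0.212, 0.977, -0.0, -0.0]
ft_force: [-1.0, -0.2, 0.4]
width: 0.0867
grip_force: 0.0
```

```bash
python3 -m crank '{"steps":[[[0,-0.05,-0.4],[0,0,0]],[[0,0,-0.4],[0,0,0]],[[0,0,-0.05],[0,0,0]],[[0,0,0],[0,0,0]]]}'
python3 -m crank '{"steps":[[[0,0,0],[0,0,0]],[[0,0,0],[0,0,0]],[[0,0,0],[0,0,0]],[[0,0,0],[0,0,0]],[[0,0,0],[0,0,0]],[[0,0,0],[0,0,0]]]}' 50 20
```

```text
time: 2.65
ee_pos: [0.4523, 0.2042, 0.0032]
eef_rot: [0.212, 0.977, -0.0, -0.0]
ft_force: [0.3, -1.1, 0.5]
width: 0.0871
grip_force: 0.0
time: 3.15
ee_pos: [0.4529, 0.2046, 0.004]
eef_rot: [0.212, 0.977, 0.0, 0.0]
ft_force: [-0.6, -0.7, 2.2]
width: 0.0629
grip_force: 20.0
```

```bash
python3 -m crank '{"steps":[[[0,0,0.4],[0,0,0]],[[0,0,0.8],[0,0,0]],[[0,0,1],[0,0,0]],[[0,0,1],[0,0,0]],[[0,0,1],[0,0,0]],[[0,-0.6,0],[0,0,0]],[[0,-0.9,0],[0,0,0.1]],[[-0.1,-1,0],[0,0,0.1]],[[-0.1,-1,0],[0,0,0.1]],[[-0.1,-1,0],[0,0,0.1]]]}'
python3 -m crank '{"steps":[[[-0.1,-1,0],[0,0,0.15]],[[-0.1,-1,0],[0,0,0]],[[0,-1,0],[0,0,0]],[[0,-1,0],[0,0,0]],[[0,-1,0],[0,0,0]],[[0,-1,0],[0,0,0]],[[0,-1,0],[0,0,0]],[[0,-0.8,0],[0,0,0]],[[0,-0.4,0],[0,0,0]],[[0,0,0],[0,0,0]]]}'
```

```text
time: 3.98
ee_pos: [0.4449, 0.0906, 0.1091]
eef_rot: [0.195, 0.981, 0.0, 0.0]
ft_force: [0.6, 0.2, -1.0]
width: 0.0622
grip_force: 20.0
time: 4.82
ee_pos: [0.4398, -0.1156, 0.1092]
eef_rot: [0.19, 0.982, -0.0, 0.0]
ft_force: [-0.2, -0.2, -0.2]
width: 0.0627
grip_force: 20.0
```

```bash
python3 -m crank '{"steps":[[[0,0.1,-1],[0,0,0]],[[0,0,-1],[0,0,0]],[[0,0,-1],[0,0,0]],[[0,0,-0.5],[0,0,0]],[[0,0,-0.3],[0,0,0]],[[0,0,-0.15],[0,0,0]],[[0,0,0],[0,0,0]],[[0,0,0],[0,0,0]]]}'; python3 - <<'E'
from bench import monitor
import numpy as np
print(np.mean([monitor.read_state()["ee_pos"] for _ in range(5)],0))
E
```

```text
time: 5.48
ee_pos: [0.4408, -0.1103, 0.0108]
eef_rot: [0.188, 0.982, 0.0, 0.0]
ft_force: [-0.0, 0.9, 0.1]
width: 0.0628
grip_force: 20.0
[ 0.44080671 -0.11034008  0.01077047]
```

```bash
python3 -m crank '{"steps":[[[0,-0.05,-0.06],[0,0,0]],[[0,0,-0.06],[0,0,0]],[[0,0,0],[0,0,0]]]}'
python3 -m crank '{"steps":[[[0,0,0],[0,0,0]],[[0,0,0],[0,0,0]],[[0,0,0],[0,0,0]],[[0,0,0],[0,0,0]],[[0,0,0.5],[0,0,0]],[[0,0,1],[0,0,0]],[[0,0,1],[0,0,0]],[[0,0,1],[0,0,0]],[[0,0,1],[0,0,0]],[[0,0,0],[0,0,0]]]}' 87
```

```text
time: 5.73
ee_pos: [0.4411, -0.1119, 0.008]
eef_rot: [0.188, 0.982, 0.0, 0.001]
ft_force: [-0.5, 0.8, 6.3]
width: 0.0624
grip_force: 20.0
time: 6.57
ee_pos: [0.4427, -0.1122, 0.1237]
eef_rot: [0.189, 0.982, 0.001, 0.003]
ft_force: [1.2, 0.5, 0.8]
width: 0.0867
grip_force: 0.0
```

```bash
python3 -m crank '{"steps":[[[0,-0.6,0],[0,0,0.5]],[[0.1,-1,0],[0,0,0.8]],[[0.1,-1,0],[0,0,0.8]],[[0.1,-1,0],[0,0,0.8]],[[0.1,-1,0],[0,0,0.8]],[[0.1,-1,0],[0,0,0.8]],[[0.1,-1,0],[0,0,0.8]],[[0.1,-1,0],[0,0,0.8]],[[0.1,-1,0],[0,0,0.8]],[[0.1,-1,0],[0,0,0.2]]]}'
python3 -m crank '{"steps":[[[0.1,-1,0],[0,0,0]],[[0.1,-1,0],[0,0,0]],[[0.1,-0.6,0],[0,0,0]],[[0,-0.4,0],[0,0,0]],[[0,0,0],[0,0,0]],[[0,0,0],[0,0,0]]]}'
python3 - <<'E'
from bench import monitor,cams
import cv2,numpy as np
from h import *
c=cams.camera("wrist"); np.savez("w2.npz",**c); cv2.imwrite("pics/w2.png",c["pixels"]); print(monitor.read_state()["ee_pos"])
c["fish"]=1; H,S,V=cv2.split(cv2.cvtColor(c["pixels"],cv2.COLOR_BGR2HSV))
m=(H>95)&(H<125)&(S>130)&(V>50)
print(blob(c,m,252,180,.036),blob(c,m,252,180,.025))
E
```

```text
time: 7.4
ee_pos: [0.4627, -0.3527, 0.1187]
eef_rot: [-0.122, 0.992, 0.0, -0.0]
ft_force: [0.5, -0.2, -0.0]
width: 0.0871
grip_force: 0.0
time: 7.9
ee_pos: [0.4696, -0.4269, 0.1187]
eef_rot: [-0.119, 0.993, 0.001, -0.0]
ft_force: [0.1, 0.8, -0.0]
width: 0.0872
grip_force: 0.0
[ 0.47009561 -0.42610017  0.11891872]
{'area': 3436, 'cen': [457.2, -433.5], 'rect': [459.2, -432.9], 'sides': [90, 28], 'yaw': 13.1} {'area': 3436, 'cen': [459.5, -433.0], 'rect': [461.7, -432.4], 'sides': [94, 29], 'yaw': 13.1}
```

View pics/w2.png

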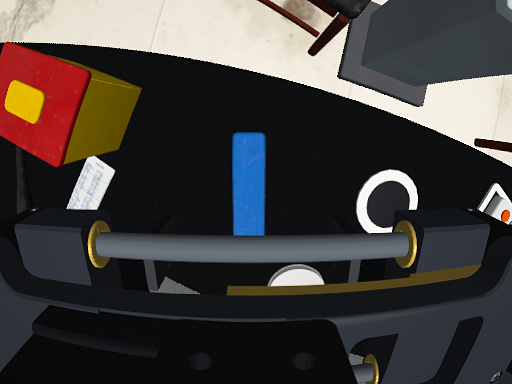

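The stapler is at (250,185) in the wrist view, with its far end hidden by the gripper bar. It lines up with the fingers, and the tall box at (70,105) is clear. Next: descend and grip it.

```bash
python3 -m crank '{"steps":[[[-0.08,-0.15,-0.8],[0,0,-0.1]],[[0,0,-1],[0,0,0]],[[0,0,-1],[0,0,0]],[[0,0,-0.8],[0,0,0]],[[0,0,-0.4],[0,0,0]],[[0,0,-0.2],[0,0,0]],[[0,0,0],[0,0,0]],[[0,0,0],[0,0,0]]]}'
python3 -m crank '{"steps":[[[0,0,0],[0,0,0]],[[0,0,0],[0,0,0]],[[0,0,0],[0,0,0]],[[0,0,0],[0,0,0]],[[0,0,0],[0,0,0]],[[0,0,0],[0,0,0]],[[0,0,0],[0,0,0]],[[0,0,0],[0,0,0]]]}' 15 25
```

```text
time: 8.62
ee_pos: [0.469, -0.4306, 0.0156]
eef_rot: [-0.116, 0.993, -0.0, 0.0]
ft_force: [-0.1, 1.2, 1.3]
width: 0.087
grip_force: 0.0
time: 9.28
ee_pos: [0.4683, -0.4305, 0.0146]
eef_rot: [-0.116, 0.993, 0.0, -0.0]
ft_force: [0.1, 0.1, 0.0]
width: 0.0415
grip_force: 0.0
```

Still closing, so I'll wait a bit longer and then lift.

```bash
python3 -m crank '{"steps":[[[0,0,0],[0,0,0]],[[0,0,0],[0,0,0]],[[0,0,0],[0,0,0]],[[0,0,0],[0,0,0]],[[0,0,0],[0,0,0]]]}'
python3 -m crank '{"steps":[[[0,0,0.4],[0,0,0]],[[0,0,0.8],[0,0,0]],[[0,0,1],[0,0,0]],[[0,0,1],[0,0,0]],[[0,0,0.8],[0,0,0]],[[0,0,0],[0,0,0]]]}'
python3 - <<'E'
from bench import cams
from h import *
c=cams.camera("scene"); im=c["pixels"]
cv2.imwrite("pics/s1.png",cv2.resize(im[190:310,270:430],(800,600)))
E
```

```text
time: 9.7
ee_pos: [0.4682, -0.4305, 0.0145]
eef_rot: [-0.116, 0.993, 0.0, -0.0]
ft_force: [0.5, -0.3, -0.5]
width: 0.0277
grip_force: 25.0
time: 10.2
ee_pos: [0.47, -0.4323, 0.1201]
eef_rot: [-0.116, 0.993, -0.002, 0.003]
ft_force: [0.6, -1.3, -0.8]
width: 0.0277
grip_force: 25.0
```

View pics/s1.png

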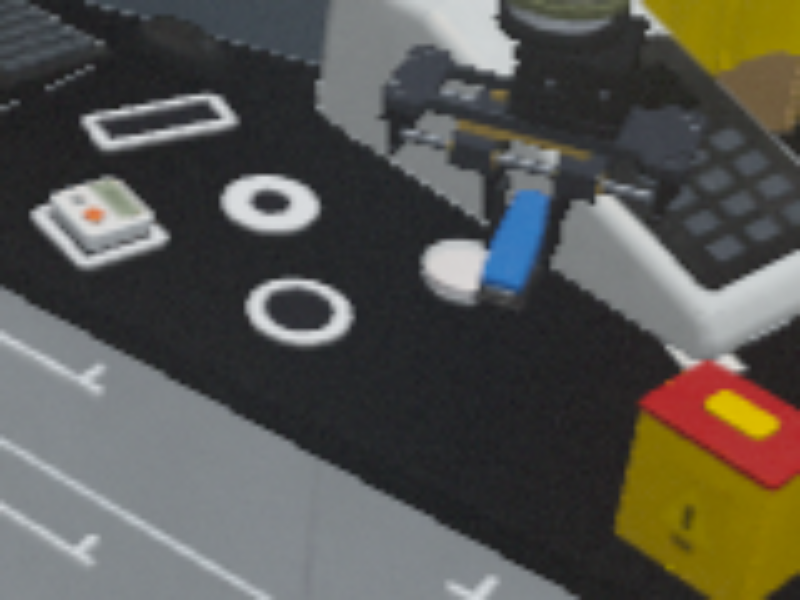

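Timer sits on its pad at (105,215). The stapler hangs level in the fingers at (515,240). Next: carry it to its pad.

```bash
python3 -m crank '{"steps":[[[0,0.5,0],[0,0,-0.4]],[[0,1,0],[0,0,-0.9]],[[0,1,0],[0,0,-0.9]],[[0,1,0],[0,0,-0.9]],[[0,1,0],[0,0,-0.9]],[[0,1,0],[0,0,-0.9]],[[0,1,0],[0,0,-0.9]],[[0.2,1,0],[0,0,-0.9]],[[0.5,1,0],[0,0,-0.9]],[[0.6,1,0],[0,0,-0.9]]]}'
python3 -m crank '{"steps":[[[0.6,1,0],[0,0,-0.2]],[[0.7,1,0],[0,0,0]],[[0.7,1,0],[0,0,0]],[[0.6,1,0],[0,0,0]],[[0.5,0.8,0],[0,0,0]],[[0.3,0.4,0],[0,0,0]],[[0.1,0.1,0],[0,0,0]],[[0,0,0],[0,0,0]],[[0,0,0],[0,0,0]]]}'
```

```text
time: 11.08
ee_pos: [0.4999, -0.1919, 0.114]
eef_rot: [0.254, 0.967, 0.0, -0.001]
ft_force: [-0.3, -0.5, -0.4]
width: 0.0275
grip_force: 25.0
time: 11.83
ee_pos: [0.5875, -0.0625, 0.1142]
eef_rot: [0.261, 0.965, -0.001, -0.0]
ft_force: [-0.3, 0.0, -1.6]
width: 0.0279
grip_force: 25.0
```

```bash
python3 -m crank '{"steps":[[[0.1,0.2,-0.8],[0,0,0]],[[0,0,-1],[0,0,0]],[[0,0,-1],[0,0,0]],[[0,0,-0.6],[0,0,0]],[[0,0,-0.2],[0,0,0]],[[0,0,-0.1],[0,0,0]],[[0,0,0],[0,0,0]],[[0,0,0],[0,0,0]]]}'
```

```text
time: 12.5
ee_pos: [0.5915, -0.0562, 0.0233]
eef_rot: [0.261, 0.965, 0.0, 0.001]
ft_force: [0.4, 0.0, -1.3]
width: 0.0277
grip_force: 25.0
```

```bash
python3 -m crank '{"steps":[[[-0.02,-0.05,-0.1],[0,0,0]],[[0,0,-0.06],[0,0,0]],[[0,0,-0.05],[0,0,0]],[[0,0,0],[0,0,0]]]}'; python3 -c "
from bench import monitor
s=monitor.read_state();print(s['ee_pos'],s['ft_force'])"
```

```text
time: 12.83
ee_pos: [0.5908, -0.0572, 0.0184]
eef_rot: [0.261, 0.965, 0.0, 0.001]
ft_force: [-5.8, -0.4, 13.3]
width: 0.0272
grip_force: 25.0
[ 0.59075618 -0.05718423  0.01844954] [-5.80522648 -0.4216034  13.33927285]
```

Contact is made. I'll release, rise, and move on towards the cup.

```bash
python3 -m crank '{"steps":[[[0,0,0.02],[0,0,0]],[[0,0,0],[0,0,0]],[[0,0,0],[0,0,0]],[[0,0,0],[0,0,0]],[[0,0,0],[0,0,0]],[[0,0,0.5],[0,0,0]],[[0,0,1],[0,0,0]],[[0,0,1],[0,0,0]],[[0,0,1],[0,0,0]],[[0,0,1],[0,0,0]]]}' 60
python3 - <<'E'
from bench import monitor,cams
from h import *
print(monitor.read_state()["ee_pos"])
c=cams.camera("wrist"); c["fish"]=1; H,S,V=cv2.split(cv2.cvtColor(c["pixels"],cv2.COLOR_BGR2HSV))
m=(H>95)&(H<125)&(S>130)&(V>50); print(blob(c,m,252,180,.04))
n,l,st,ce=cv2.connectedComponentsWithStats(((H>18)&(H<35)&(S>120)&(V>80)).astype(np.uint8)); print(st[1:][st[1:,4]>60],ce[1:][st[1:,4]>60])
cv2.imwrite("pics/w3.png",c["pixels"])
E
```

```text
time: 13.67
ee_pos: [0.5902, -0.0568, 0.132]
eef_rot: [0.261, 0.965, 0.0, 0.0]
ft_force: [0.7, 0.7, 0.7]
width: 0.0598
grip_force: 0.0
[ 0.59021415 -0.05684044  0.13200972]
{'area': 3152, 'cen': [581.4, -53.2], 'rect': [583.2, -54.3], 'sides': [91, 27], 'yaw': -30.1}
[[ 259    0   48   10  339]
 [ 128  222   18   49  455]
 [ 364  222   13   49  242]
 [ 174  269  288   26 2634]] [[283.38348083   3.51622419]
 [135.08791209 245.77802198]
 [371.66528926 246.83884298]
 [324.19969628 285.31321185]]
```

View pics/w3.png

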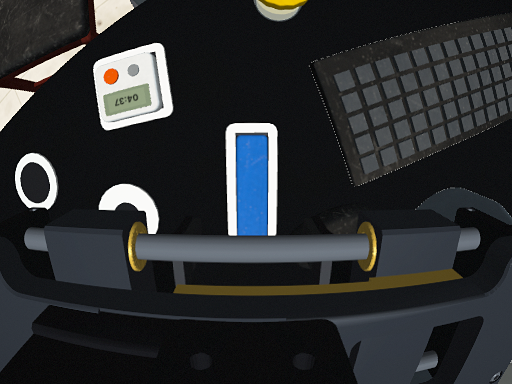

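The stapler (252,180) lies on its print. The timer (130,85) is on its pad with a white border all round. The cup is at (280,5). Moving above it.

```bash
python3 -m crank '{"steps":[[[-0.5,0.4,0],[0,0,0]],[[-0.9,0.7,0],[0,0,0]],[[-0.9,0.7,0],[0,0,0]],[[-0.9,0.7,0],[0,0,0]],[[-0.9,0.7,0],[0,0,0]],[[-0.9,0.7,0],[0,0,0]],[[-0.7,0.5,0],[0,0,0]],[[-0.2,0.2,0],[0,0,0]],[[0,0,0],[0,0,0]],[[0,0,0],[0,0,0]]]}' 87
python3 - <<'E'
from bench import monitor,cams
from h import *
print(monitor.read_state()["ee_pos"])
for nm in ["wrist","top"]:
    c=cams.camera(nm); H,S,V=cv2.split(cv2.cvtColor(c["pixels"],cv2.COLOR_BGR2HSV)); m=(H>18)&(H<35)&(S>120)&(V>80)
    if nm=="wrist": c["fish"]=1; print(blob(c,m,252,160,.061)); cv2.imwrite("pics/w4.png",c["pixels"])
E
```

```text
time: 14.55
ee_pos: [0.4436, 0.0579, 0.1305]
eef_rot: [0.261, 0.965, 0.0, 0.001]
ft_force: [0.7, -0.7, -0.4]
width: 0.0867
grip_force: 0.0
[0.44356283 0.05792418 0.13048549]
{'area': 3734, 'cen': [437.1, 60.3], 'rect': [438.0, 59.8], 'sides': [56, 56], 'yaw': 19.3}
```

View pics/w4.png

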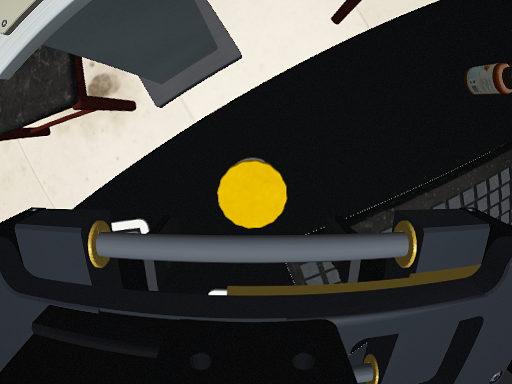

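Lid centred at (252,194) in the wrist view, consistent with the top view to within 4 mm. Descend, grip the lid, lift.

```bash
python3 -m crank '{"steps":[[[-0.08,0.06,-0.7],[0,0,0]],[[0,0,-1],[0,0,0]],[[0,0,-1],[0,0,0]],[[0,0,-0.7],[0,0,0]],[[0,0,-0.4],[0,0,0]],[[0,0,0],[0,0,0]],[[0,0,0],[0,0,0]]]}'
python3 -m crank '{"steps":[[[0,0,0],[0,0,0]],[[0,0,0],[0,0,0]],[[0,0,0],[0,0,0]],[[0,0,0],[0,0,0]],[[0,0,0],[0,0,0]],[[0,0,0],[0,0,0]],[[0,0,0],[0,0,0]],[[0,0,0],[0,0,0]],[[0,0,0],[0,0,0]]]}' 48 15
```

```text
time: 15.23
ee_pos: [0.4412, 0.0593, 0.035]
eef_rot: [0.261, 0.965, -0.0, -0.0]
ft_force: [-0.2, 0.0, 0.7]
width: 0.0871
grip_force: 0.0
time: 15.98
ee_pos: [0.441, 0.0598, 0.0351]
eef_rot: [0.261, 0.965, 0.0, 0.0]
ft_force: [-0.8, 0.1, 3.8]
width: 0.0545
grip_force: 14.9
```

```bash
python3 -m crank '{"steps":[[[0,0,0.3],[0,0,0]],[[0,0,0.7],[0,0,0]],[[0,0,1],[0,0,0]],[[0,0,0.8],[0,0,0]],[[0,-0.3,0.4],[0,0,0]],[[0,-0.7,0],[0,0,0]],[[0.05,-1,0],[0,0,0]],[[0.05,-1,0],[0,0,0]],[[0.05,-1,0],[0,0,0]],[[0.05,-1,0],[0,0,0]]]}'
python3 -m crank '{"steps":[[[0.05,-1,0],[0,0,0]],[[0.05,-1,0],[0,0,0]],[[0.05,-1,0],[0,0,0]],[[0.05,-1,0],[0,0,0]],[[0.05,-1,0],[0,0,0]],[[0.05,-1,0],[0,0,0]],[[0,-1,0],[0,0,0]],[[0,-0.8,0],[0,0,0]],[[0,-0.6,0],[0,0,0]],[[0,-0.3,0],[0,0,0]]]}'
python3 -m crank '{"steps":[[[0,-0.1,0],[0,0,0]],[[0,0,0],[0,0,0]],[[0,0,0],[0,0,0]]]}'
```

```text
time: 16.82
ee_pos: [0.4452, -0.067, 0.1146]
eef_rot: [0.261, 0.965, -0.0, -0.0]
ft_force: [1.1, 0.0, -1.3]
width: 0.0548
grip_force: 15.0
time: 17.65
ee_pos: [0.4521, -0.2854, 0.1145]
eef_rot: [0.262, 0.965, -0.0, -0.0]
ft_force: [-1.0, -0.0, -0.9]
width: 0.0552
grip_force: 15.0
time: 17.9
ee_pos: [0.4533, -0.2843, 0.1146]
eef_rot: [0.26, 0.966, 0.0, -0.0]
ft_force: [-0.0, -0.4, -0.6]
width: 0.0545
grip_force: 15.0
```

```bash
python3 -m crank '{"steps":[[[0,-0.03,-0.7],[0,0,0]],[[0,0,-1],[0,0,0]],[[0,0,-0.7],[0,0,0]],[[0,0,-0.35],[0,0,0]],[[0,0,-0.15],[0,0,0]],[[0,0,0],[0,0,0]],[[0,0,0],[0,0,0]]]}'
python3 -m crank '{"steps":[[[0,0,-0.06],[0,0,0]],[[0,0,-0.06],[0,0,0]],[[0,0,0],[0,0,0]]]}'
```

```text
time: 18.48
ee_pos: [0.4539, -0.286, 0.0432]
eef_rot: [0.26, 0.966, 0.0, 0.001]
ft_force: [-0.8, 0.1, -0.3]
width: 0.0547
grip_force: 15.0
time: 18.73
ee_pos: [0.4535, -0.2861, 0.0396]
eef_rot: [0.261, 0.965, 0.0, 0.0]
ft_force: [-0.2, 0.0, -0.5]
width: 0.0551
grip_force: 15.0
```

```bash
python3 -m crank '{"steps":[[[0,0,-0.04],[0,0,0]],[[0,0,0],[0,0,0]],[[0,0,0],[0,0,0]]]}'
```

```text
time: 18.98
ee_pos: [0.4538, -0.2863, 0.0391]
eef_rot: [0.261, 0.965, 0.0, 0.001]
ft_force: [-1.2, 0.8, 5.5]
width: 0.0548
grip_force: 14.9
```

Contact is made (5.5 N). I'll release, rise well above everything and go to the dropper.

```bash
python3 -m crank '{"steps":[[[0,0,0],[0,0,0]],[[0,0,0],[0,0,0]],[[0,0,0],[0,0,0]],[[0,0,0],[0,0,0]],[[0,0,0.5],[0,0,0]],[[0,0,1],[0,0,0]],[[0,0,1],[0,0,0]],[[0,0,1],[0,0,0]],[[0,0,1],[0,0,0]],[[0,0,0],[0,0,0]]]}' 87
python3 - <<'E'
from bench import monitor,cams
from h import *
print(monitor.read_state()["ee_pos"])
c=cams.camera("wrist"); cv2.imwrite("pics/w5.png",c["pixels"])
E
```

```text
time: 19.82
ee_pos: [0.4553, -0.2874, 0.1556]
eef_rot: [0.261, 0.965, -0.0, 0.003]
ft_force: [0.3, -1.2, 0.3]
width: 0.0869
grip_force: 0.0
[ 0.4552908  -0.28736376  0.15555097]
```

View pics/w5.png

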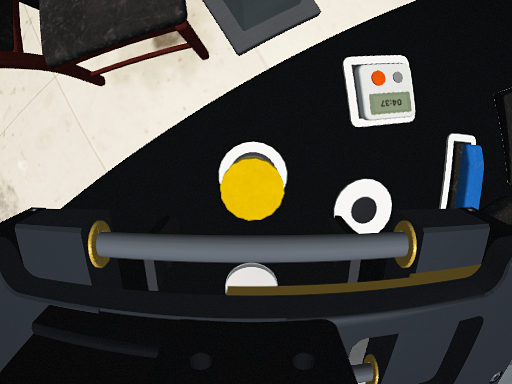

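Cup stands upright on its pad (252,190). Moving to the dropper.

```bash
python3 -m crank '{"steps":[[[0,0.5,0],[0,0,0]],[[0,1,0],[0,0,0]],[[0,1,0],[0,0,0]],[[0,1,0],[0,0,0]],[[0,1,0],[0,0,0]],[[0,1,0],[0,0,0]],[[0,1,0],[0,0,0]],[[0,1,0],[0,0,0]],[[0,1,0],[0,0,0]],[[0,1,0],[0,0,0]]]}'
python3 -m crank '{"steps":[[[0,1,0],[0,0,0]],[[0,1,0],[0,0,0]],[[0,1,0],[0,0,0]],[[0,1,0],[0,0,0]],[[0,1,0],[0,0,0]],[[0,1,0],[0,0,0]],[[0.1,1,0],[0,0,0]],[[0.1,1,0],[0,0,0]],[[0.1,1,0],[0,0,0]],[[0.1,1,0],[0,0,0]]]}'
python3 -m crank '{"steps":[[[0.05,1,0],[0,0,0]],[[0,1,0],[0,0,0]],[[0,1,0],[0,0,0]],[[0,1,0],[0,0,0]],[[0,0.8,0],[0,0,0]],[[0,0.5,0],[0,0,0]],[[0,0.3,0],[0,0,0]],[[0,0.2,0],[0,0,0]],[[0,0,0],[0,0,0]],[[0,0,0],[0,0,0]]]}'
python3 - <<'E'
from bench import monitor,cams
from h import *
print(monitor.read_state()["ee_pos"])
c=cams.camera("wrist"); cv2.imwrite("pics/w6.png",c["pixels"]); np.savez("w6.npz",**c); c["fish"]=1
H,S,V=cv2.split(cv2.cvtColor(c["pixels"],cv2.COLOR_BGR2HSV))
for u,v in [(252,170),(252,180),(252,190),(252,200)]: print(u,v,ray(c,u,v,.062))
E
```

```text
time: 20.7
ee_pos: [0.4526, -0.0473, 0.1499]
eef_rot: [0.261, 0.965, -0.0, -0.001]
ft_force: [1.1, 0.3, 0.3]
width: 0.0871
grip_force: 0.0
time: 21.53
ee_pos: [0.4627, 0.2025, 0.1497]
eef_rot: [0.261, 0.965, -0.0, -0.001]
ft_force: [0.8, 0.3, 0.0]
width: 0.0867
grip_force: 0.0
time: 22.37
ee_pos: [0.4648, 0.3454, 0.1506]
eef_rot: [0.261, 0.965, -0.0, 0.0]
ft_force: [1.2, -0.3, 0.7]
width: 0.0871
grip_force: 0.0
[0.46483478 0.34544188 0.15063071]
252 170 [0.44436244 0.3560416 ]
252 180 [0.45191192 0.35163316]
252 190 [0.45956665 0.34716339]
252 200 [0.46734657 0.34262064]
```

View pics/w6.png

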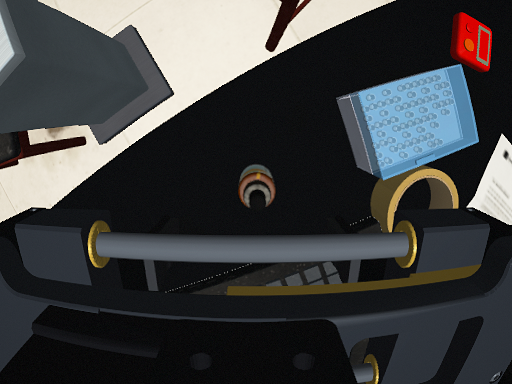

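The dropper is at (257,187), about 4 mm off the finger line. I'll correct that, descend so the body stays clear of the bulb, and grip high on the straight part.

```bash
python3 -m crank '{"steps":[[[0.04,0.14,-0.7],[0,0,0]],[[0,0,-1],[0,0,0]],[[0,0,-1],[0,0,0]],[[0,0,-0.9],[0,0,0]],[[0,0,-0.6],[0,0,0]],[[0,0,-0.25],[0,0,0]],[[0,0,0],[0,0,0]],[[0,0,0],[0,0,0]]]}'
python3 -m crank '{"steps":[[[0,0,0],[0,0,0]],[[0,0,0],[0,0,0]],[[0,0,0],[0,0,0]],[[0,0,0],[0,0,0]],[[0,0,0],[0,0,0]],[[0,0,0],[0,0,0]],[[0,0,0],[0,0,0]],[[0,0,0],[0,0,0]],[[0,0,0],[0,0,0]],[[0,0,0],[0,0,0]]]}' 22 15
python3 -m crank '{"steps":[[[0,0,0],[0,0,0]],[[0,0,0],[0,0,0]],[[0,0,0],[0,0,0]]]}'
python3 - <<'E'
from bench import cams
from h import *
c=cams.camera("scene"); cv2.imwrite("pics/s2.png",cv2.resize(c["pixels"][130:230,170:300],(780,600)))
E
```

```text
time: 23.08
ee_pos: [0.4661, 0.3497, 0.0403]
eef_rot: [0.261, 0.965, 0.0, 0.0]
ft_force: [0.5, 0.2, 0.8]
width: 0.0871
grip_force: 0.0
time: 23.92
ee_pos: [0.4655, 0.3499, 0.0395]
eef_rot: [0.261, 0.965, -0.0, -0.0]
ft_force: [-0.1, -0.7, 1.0]
width: 0.0321
grip_force: 15.0
time: 24.17
ee_pos: [0.4655, 0.3499, 0.0396]
eef_rot: [0.261, 0.965, -0.0, -0.0]
ft_force: [-0.3, 0.3, 0.4]
width: 0.0319
grip_force: 15.0
```

View pics/s2.png

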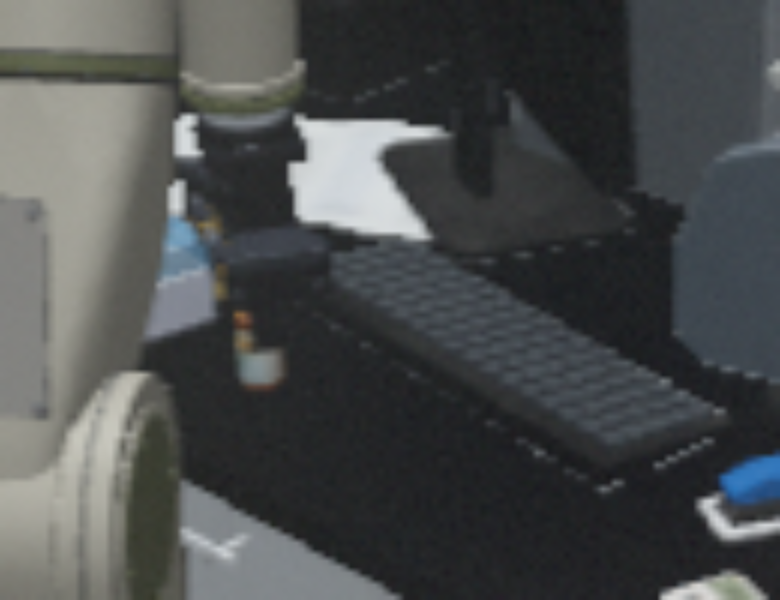

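Bottle held upright at (260,360). Lift and carry it to its pad.

```bash
python3 -m crank '{"steps":[[[0,0,0.3],[0,0,0]],[[0,0,0.8],[0,0,0]],[[0,0,1],[0,0,0]],[[0,0,1],[0,0,0]],[[0,-0.3,0.5],[0,0,0]],[[0,-0.6,0],[0,0,0]],[[0,-0.9,0],[0,0,0]],[[0,-1,0],[0,0,0]],[[0,-1,0],[0,0,0]],[[0,-1,0],[0,0,0]]]}'
python3 -m crank '{"steps":[[[0,-1,0],[0,0,0]],[[0,-1,0],[0,0,0]],[[0,-1,0],[0,0,0]],[[0,-1,0],[0,0,0]],[[0,-1,0],[0,0,0]],[[0.1,-1,0],[0,0,0]],[[0.2,-1,0],[0,0,0]],[[0.3,-1,0],[0,0,0]],[[0.3,-1,0],[0,0,0]],[[0.3,-1,0],[0,0,0]]]}'
python3 -m crank '{"steps":[[[0.3,-1,0],[0,0,0]],[[0.3,-1,0],[0,0,0]],[[0.4,-1,0],[0,0,0]],[[0.4,-1,0],[0,0,0]],[[0.4,-1,0],[0,0,0]],[[0.3,-0.8,0],[0,0,0]],[[0.15,-0.6,0],[0,0,0]],[[0,-0.3,0],[0,0,0]],[[0,-0.1,0],[0,0,0]],[[0,0,0],[0,0,0]]]}'
```

```text
time: 25.05
ee_pos: [0.4647, 0.227, 0.1282]
eef_rot: [0.261, 0.965, -0.001, -0.001]
ft_force: [-0.2, 0.1, -0.8]
width: 0.0322
grip_force: 15.0
time: 25.88
ee_pos: [0.4943, -0.0226, 0.1284]
eef_rot: [0.261, 0.965, -0.0, -0.001]
ft_force: [-0.5, 1.2, -1.1]
width: 0.0322
grip_force: 15.0
time: 26.72
ee_pos: [0.5506, -0.1905, 0.1288]
eef_rot: [0.261, 0.965, 0.0, -0.001]
ft_force: [0.1, 0.1, -0.8]
width: 0.0319
grip_force: 15.0
```

```bash
python3 -m crank '{"steps":[[[0.06,-0.1,-0.7],[0,0,0]],[[0,0,-1],[0,0,0]],[[0,0,-0.8],[0,0,0]],[[0,0,-0.5],[0,0,0]],[[0,0,-0.2],[0,0,0]],[[0,0,-0.1],[0,0,0]],[[0,0,0],[0,0,0]],[[0,0,0],[0,0,0]]]}'
python3 -m crank '{"steps":[[[0,0,-0.06],[0,0,0]],[[0,0,0],[0,0,0]],[[0,0,0],[0,0,0]]]}'
python3 - <<'E'
from bench import cams
from h import *
c=cams.camera("scene"); cv2.imwrite("pics/s3.png",cv2.resize(c["pixels"][185:275,270:390],(800,600)))
E
```

```text
time: 27.38
ee_pos: [0.5539, -0.1926, 0.0481]
eef_rot: [0.26, 0.965, 0.0, 0.001]
ft_force: [0.1, 1.3, 0.3]
width: 0.0319
grip_force: 15.0
time: 27.63
ee_pos: [0.5535, -0.1926, 0.046]
eef_rot: [0.261, 0.965, 0.0, 0.0]
ft_force: [0.3, -0.5, -1.3]
width: 0.0319
grip_force: 15.0
```

View pics/s3.png

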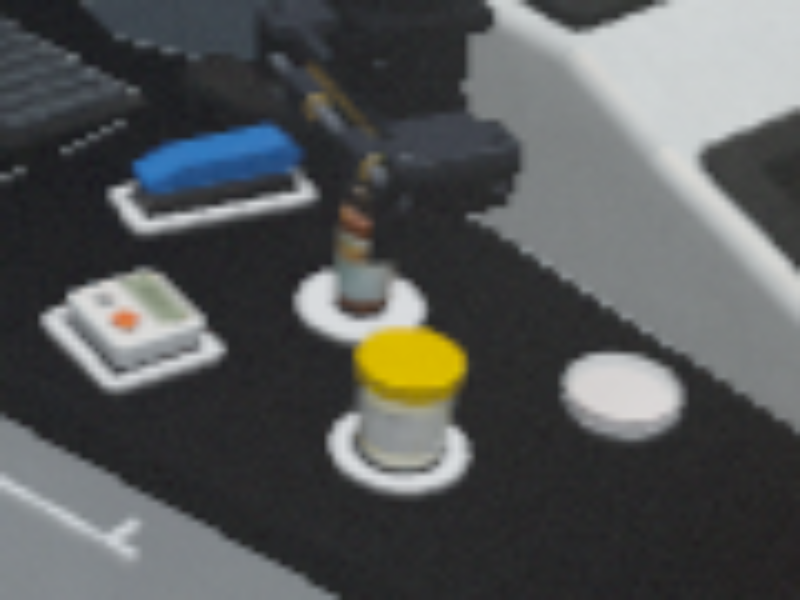

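Dropper (360,260) is over its disc. The cup, timer and stapler sit square on their pads. I'll lower the last 2–3 mm.

```bash
python3 -m crank '{"steps":[[[0,0,-0.06],[0,0,0]],[[0,0,-0.03],[0,0,0]],[[0,0,0],[0,0,0]],[[0,0,0],[0,0,0]]]}'
```

```text
time: 28.02
ee_pos: [0.5534, -0.1926, 0.0435]
eef_rot: [0.261, 0.965, 0.0, 0.0]
ft_force: [-1.6, -0.5, 1.7]
width: 0.0319
grip_force: 15.0
```

```bash
python3 -m crank '{"steps":[[[0,0,-0.03],[0,0,0]],[[0,0,0],[0,0,0]],[[0,0,0],[0,0,0]]]}'
```

```text
time: 28.27
ee_pos: [0.5537, -0.1927, 0.0435]
eef_rot: [0.261, 0.965, 0.0, 0.001]
ft_force: [-2.3, 1.4, 8.7]
width: 0.0316
grip_force: 15.0
```

```bash
python3 -m crank '{"steps":[[[0,0,0],[0,0,0]],[[0,0,0],[0,0,0]],[[0,0,0],[0,0,0]],[[0,0,0],[0,0,0]],[[0,0,0],[0,0,0]],[[0,0,0.3],[0,0,0]],[[0,0,0.7],[0,0,0]],[[0,0,1],[0,0,0]],[[0,0,1],[0,0,0]],[[0,0,1],[0,0,0]]]}' 80
python3 -m crank '{"steps":[[[0,0,1],[0,0,0]],[[0,0,1],[0,0,0]],[[0,0.6,0.5],[0,0,0]],[[-0.3,1,0],[0,0,0]],[[-0.3,1,0],[0,0,0]],[[-0.3,1,0],[0,0,0]],[[-0.3,1,0],[0,0,0]],[[-0.3,1,0],[0,0,0]],[[-0.3,1,0],[0,0,0]],[[-0.3,1,0],[0,0,0]]]}'
python3 -m crank '{"steps":[[[0,1,0],[0,0,0]],[[0,1,0],[0,0,0]],[[0,1,0],[0,0,0]],[[0,1,0],[0,0,0]],[[0,1,0],[0,0,0]],[[0,1,0],[0,0,0]],[[0,1,0],[0,0,0]],[[0,1,0],[0,0,0]],[[0,0.5,0],[0,0,0]],[[0,0,0],[0,0,0]]]}'
python3 - <<'E'
from bench import cams
from h import *
c=cams.camera("top"); im=c["pixels"]; np.savez("top1.npz",**c); s=.64
H,S,V=cv2.split(cv2.cvtColor(im,cv2.COLOR_BGR2HSV)); w=(S<70)&(V>120)
ye=(H>18)&(H<35)&(S>120)&(V>100); bl=(H>95)&(H<125)&(S>150)&(V>60)
print("cup",blob(c,ye,600*s,342*s,.065)); print("stap",blob(c,bl,502*s,280*s,.038))
print("drop",blob(c,(V>38)&(S>40)&((H<20)|(H>170)),561*s,297*s,.064)); print("petri",blob(c,w,632*s,292*s,.014))
print("tape",blob(c,(V>60)&(H<30)&(S>40),261*s,278*s,.048))
cv2.imwrite("pics/t1.png",cv2.resize(im[160:250,300:440],(780,500),interpolation=cv2.INTER_CUBIC))
E
```

```text
time: 29.1
ee_pos: [0.5531, -0.1926, 0.1442]
eef_rot: [0.261, 0.965, 0.0, -0.0]
ft_force: [0.9, -0.4, 0.8]
width: 0.0791
grip_force: 0.0
time: 29.93
ee_pos: [0.5003, -0.0015, 0.2058]
eef_rot: [0.261, 0.965, 0.0, 0.0]
ft_force: [0.6, 0.4, -0.6]
width: 0.0801
grip_force: 0.0
time: 30.77
ee_pos: [0.5001, 0.213, 0.2053]
eef_rot: [0.259, 0.966, 0.0, -0.0]
ft_force: [-0.3, -0.6, -0.3]
width: 0.0802
grip_force: 0.0
cup {'area': 224, 'cen': [454.2, -286.3], 'rect': [454.0, -286.0], 'sides': [56, 55], 'yaw': -44.3}
stap {'area': 208, 'cen': [589.6, -55.6], 'rect': [590.1, -55.8], 'sides': [101, 26], 'yaw': -30.3}
drop {'area': 39, 'cen': [550.4, -185.7], 'rect': [551.2, -186.0], 'sides': [29, 23], 'yaw': 26.9}
petri {'area': 260, 'cen': [569.7, -354.2], 'rect': [569.4, -354.5], 'sides': [61, 61], 'yaw': -0.1}
tape {'area': 390, 'cen': [577.5, 490.1], 'rect': [578.2, 487.8], 'sides': [99, 95], 'yaw': -88.7}
```

View pics/t1.png

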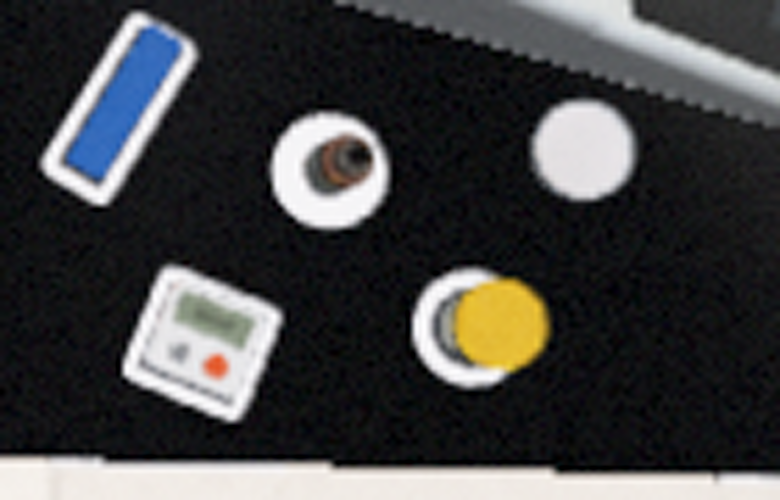

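Everything is centred: the stapler (120,105) and timer (203,343) lie on their prints, and the dropper's foot (328,172) covers its disc. The cup (470,328) only appears to lean because of perspective. The petri dish and tape roll haven't moved, and the robot is clear. Handing in.

```bash
python3 -c "
from bench import ticket
print(ticket.close_job())"
```

```text
the job is handed in; nothing more can be done
None
```

I set the timer, stapler, specimen cup and dropper bottle upright on their matching pads, left the petri dish and tape roll where they were, and handed the job in at about 31 s; the hand-in gave no verdict.

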